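# Click the grater insert into the slicer

### The job

Make the slicer ready for grating: take the black grater insert from the worktop, hook its lip under the steel rail at the far end of the slicer's frame, and rock the tab end down until the sprung foot clicks under the catch bar, so that the insert lies flat in the frame, locked at both ends; then let go. The plastic is thin, so feel for the rail and press gently, never with more than 35 N on the slicer, and leave the things round it where they stand.

Things in the scene. Friction and masses are not known exactly. Their poses are not given: they have to be found in the camera images.
- slicer: Vegetable slicer: clear catch box 216 mm long (x), 104 wide (y), sucked fast to the worktop, a grey frame on its rim (200 x 117 mm, top at z = 78 mm). Origin: centre of its underside; x runs lengthwise to the rail end, z up. The frame was pushed along x on the rim by an unmeasured offset d, -10 to +10 mm, to be seen or felt; it holds there up to about 60 N.
- slicer_seat (a point): Fixed to the box at x = 0, y = 0, z = 60 mm, the height of the two ledges along the frame's sides on which the insert's underside rests: a seated insert's origin is here, but for d and up to 2 mm of play along x. Between the cheeks the well is 85 mm wide (2.5 mm room each side of the insert), its upper edges bevelled to about 90 mm.
- slicer_rail (a point): Fixed to the box at x = 75.8, z = 72.5 mm: where the rail's axis would be at d = 0 (the rail is shifted with the frame, by d along x). Round steel rail of 8 mm diameter across the well; 8.5 mm stay free between ledge height and rail. 12 mm behind its axis is the frame's end cross-member.
- slicer_catch (a point): Fixed to the box at x = -71.2, z = 74 mm: where the rounded inner edge of the catch bar would be at d = 0 (it is shifted by d along x). The bar crosses the well from z = 72 to 76 mm, with a hollow under it that takes the foot. From bar edge to rail there are 143 mm, 3 mm more than the insert's length.
- insert: Grater insert, loose, about 0.11 kg: black frame 140 mm long (x), 80 wide (y), 18 thick, steel grating sheet on top. Origin: centre of its underside; x runs lengthwise to the lip, z up. Starts flat on the worktop, right side up, lip end away from the robot. The end face at x = +70 mm is the shoulder that stops on the rail; the end face at x = -70 mm carries the foot.
- insert_tab (a point): Middle of the top of the thumb tab, to grasp and to press: an upright fin 28 mm long (x), 14 mm thick (y), 24 mm tall above the insert's top face, at insert x = -48, y = 0, its top at insert z = 42 mm. Axes as the insert's.
- insert_lip (a point): Middle of the tip of the lip, at insert x = +83, y = 0, z = 5 mm, axes as the insert's. The lip is 66 mm wide, sticks out 13 mm, z = 3 to 6.5 mm. It passes under the rail with the insert tilted, lip end low, 0.15 to 0.25 rad: lower lip-end edge set on the ledges short of the rail, then slid until the shoulder meets the rail.
- foot (a joint): Travel (m) of the white sprung foot at the insert's tab end: 0 out, 0.007 pushed in. Out, it sticks out 6.5 mm past the end face, 30 mm wide, underside sloping, flat top at insert z = 10.5 mm. The spring takes 3 to 7 N. It meets the catch bar at about 0.08 rad tilt; pressing it past takes about 6 to 12 N on the tab, then it snaps out under the bar.
- glass: Tumbler, 80 mm across, 91 mm tall, standing behind the insert; to be left alone. Origin: centre of its underside.
- cup: Small white cup with a handle, 62 mm across, 50 mm tall, standing to the left of the insert; to be left alone. Origin: centre of its underside.
- timer: Turquoise wind-up kitchen timer, 63 mm across, 58 mm tall, standing to the right of the slicer; to be left alone. Origin: centre of its underside.

How it is judged:
By the outcome, as a careful person would: the job done as asked, in the order asked, and still so for the second after the job is handed in, with the robot touching nothing.
It also fails if it takes over 67 s, if anything falls off the work surface, if the arm or the gripper's body presses on something with over 40 N, if the wrist force passes 120 N, or if a joint passes its speed limit or range.

### The arm

A 6-joint arm with a two-finger parallel gripper is mounted at the origin on a cart in front of the work surface, level with it; the furniture and walls round the work are solid. World frame = base frame: x ahead of the robot, y to its left, z up, the work surface at z = 0. Lengths are in m, angles in rad, forces in N, time in s.
With the tool pointing down it reaches from about 0.35 to 0.875 m from the base axis. Payload 4.2 kg.
Tool frame: the origin (TCP) lies midway between the tips of the shut fingers; the grasp point (between the pads) lies 19 mm behind it; z points along the fingers, y is the line along which they close (so a half turn about z gives the same grasp; the last joint's range is limited). The gripper opens to 85 mm and grips with 20 to 120 N. Pads are 22 mm wide; open, the fingers measure 114 mm over their backs; the gripper's body (76 mm by 85 mm) begins 54 mm behind the grasp point. The pads swing forward as they close: fully open they stand 13 mm farther back than shut.
Start: joints at [-0.954, 0.385, 0.008, 0, -1.194, -0.259], TCP at [0.219, -0.585, 0.231] pointing down, gripper open.
Joint ranges: [-3.14, 3.14], [-1.21, 2.06], [-1.07, 1.41], [-3.16, 2.05], [-2.99, -0.16], [-3.1, 3.1]. Speed limits (rad/s): [2.79, 2.79, 3.14, 3.14, 3.14, 3.14].

### API

Orientations are given as a unit quaternion [x, y, z, w].
In Python, from workcell import r, vision gives the robot as it stands. Calls block until the motion is done:
- r.reach(position, orientation): joint-space move of the TCP to a pose.
- r.line_to(position, attitude=None, feed=0.15, force_limit=None): straight line of the TCP; attitude=None keeps the orientation; feed is the mean speed in m/s. With force_limit (N) it stops when the force on the tool has changed by that much, and returns True; else False.
- r.move_joints(angles): joint-space move.
- r.gripper_open() and r.grasp(newtons=None): open the fingers fully, or close them until they stop; newtons is the grip in N (None keeps the last).
- r.hold(seconds).
- r.inverse_kinematics(position, orientation): joint angles nearest the present ones, or None.
- r.read_state(): the state.
- vision.grab_frame(name): name is "scene" or "side" or "wrist"; returns a dict with "color" (480x640x3 uint8, red, green, blue), "mtx" (3x3 intrinsics, pixels), "world_to_cam" (4x4, takes a point from world to camera coordinates); the wrist camera has in their place "tool_from_camera" (4x4, takes a point from camera to tool coordinates, whose origin is the TCP and whose axes are the flange's). Camera axes: x right, y up, looking along -z (the intrinsics and any distortion apply to the point x, -y, -z); pixel columns grow to the right and rows downward; lengths in m; the calibration is good to about 2 mm. A picture is of the moment at which its call begins: read the wrist's pose just before it. There is no depth.
A pose or a line that the arm cannot do raises r.Unreachable and nothing moves.
- r.job_done(): hands the job in; it is judged then, once.
The state is a dict: "t": time; "qpos": joint angles; "joint_velocities": joint speeds; "joint_torque": joint torques, N m; "tool_pos": TCP position; "tool_rot": TCP orientation; "wrist_force": force on the tool from outside, world axes, zero at the start; "wrist_torque": the same for the moment, N m; "finger_gap": opening from 0.0 (shut) to 1.0 (fully open); "grasp_force": force on a finger pad.
Only numpy, scipy, OpenCV 4.12 (cv2) and the standard library are available. Lean on these libraries where they do the work, as an engineer would, in place of code of your own. Each camera call takes 0.05 s, during which the arm holds its last target. There are 200 camera calls.

## Working session

There is one attempt and no reset: what is moved stays moved. The work goes in short steps, each a Python script; the robot and the scene stay as the last script left them, time stands still between calls to the robot, and variables do not carry over. Pictures are saved under pics/ and viewed, at most 10 in all, crops included, and the job is handed in when it is done.

```bash
mkdir -p pics; ls
python3 - <<'E'
from workcell import r, vision
import cv2,numpy as np
for n in ("scene","side"):
    f=vision.grab_frame(n); cv2.imwrite(f"pics/{n}0.png",f["color"][:,:,::-1]); np.savez(f"{n}0.npz",**{k:v for k,v in f.items() if not isinstance(v,str)})
    print(f.keys()); print(np.round(f["mtx"],1).tolist(),np.round(f["world_to_cam"],3).tolist())
s=r.read_state(); print(s["tool_pos"],s["tool_rot"],s["wrist_force"],s["t"])
f=vision.grab_frame("wrist"); print(f.keys(),f["tool_from_camera"])
E
```

```text
pics
dict_keys(['color', 'mtx', 'world_to_cam'])
[[620.7, 0.0, 307.9], [0.0, 620.7, 246.8], [0.0, 0.0, 1.0]] [[0.832, -0.555, -0.004, -0.563], [0.287, 0.424, 0.859, -0.151], [-0.475, -0.716, 0.512, -1.455], [0.0, 0.0, 0.0, 1.0]]
dict_keys(['color', 'mtx', 'world_to_cam'])
[[483.1, 0.0, 319.3], [0.0, 483.1, 235.0], [0.0, 0.0, 1.0]] [[-0.987, -0.158, 0.02, 0.507], [0.101, -0.524, 0.846, -0.199], [-0.123, 0.837, 0.533, -1.106], [0.0, 0.0, 0.0, 1.0]]
[ 0.21872069 -0.58493511  0.23031833] [-1.77878426e-01  9.84051975e-01  9.58505520e-04 -2.38396101e-04] [ 0.28699966 -0.58301202  0.07152817] 0.1
dict_keys(['color', 'mtx', 'tool_from_camera']) [[ 4.67232377e-04  9.65730981e-01  2.59544705e-01  6.52016130e-02]
 [ 9.99999107e-01 -7.76120386e-04  1.08764131e-03  8.19556869e-04]
 [ 1.25180684e-03  2.59543965e-01 -9.65730482e-01 -1.42743607e-01]
 [ 0.00000000e+00  0.00000000e+00  0.00000000e+00  1.00000000e+00]]
```

View pics/scene0.png

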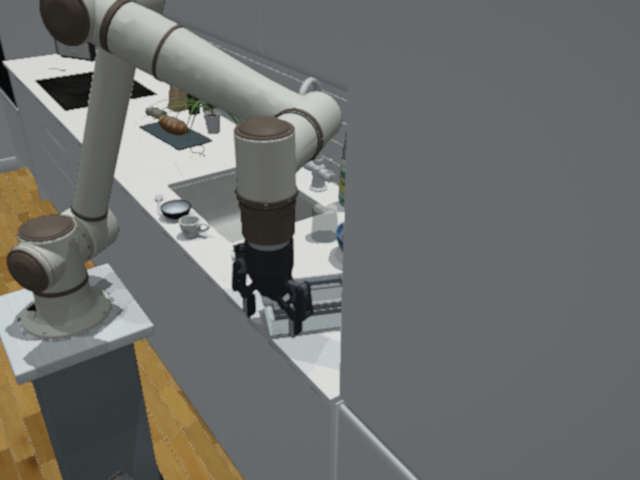

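View pics/side0.png

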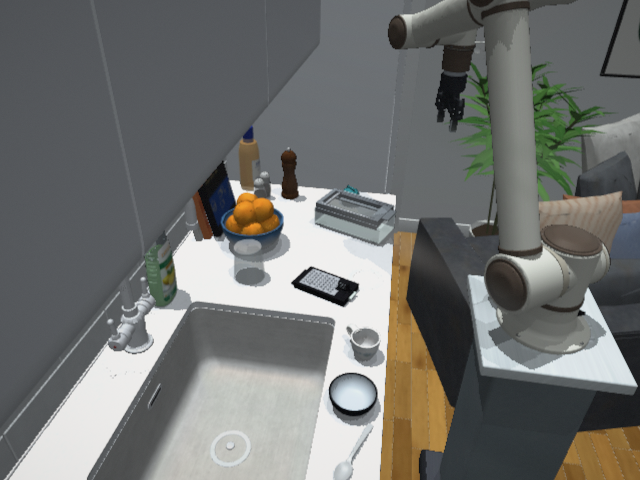

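Side view: the insert lies near (326,285), its tab at about (350,288). The slicer is near (355,215), the glass at (249,262), the cup at (364,343) and the timer behind the slicer at (352,190). I'll work out rough positions from these.

```bash
cat > h.py <<'E'
from workcell import r, vision
import cv2, numpy as np
from scipy.spatial.transform import Rotation as R
def ray_plane(K,T_wc,uv,z):
    "T_wc camera->world; pixels to points on world plane z"
    uv=np.atleast_2d(uv).astype(float)
    d=np.c_[(uv[:,0]-K[0,2])/K[0,0],-(uv[:,1]-K[1,2])/K[1,1],-np.ones(len(uv))]@T_wc[:3,:3].T
    o=T_wc[:3,3]
    return o+d*((z-o[2])/d[:,2])[:,None]
def tool_T(s):
    T=np.eye(4);T[:3,:3]=R.from_quat(s["tool_rot"]).as_matrix();T[:3,3]=s["tool_pos"];return T
def wrist(name=None):
    s=r.read_state();f=vision.grab_frame("wrist")
    T=tool_T(s)@f["tool_from_camera"]
    if name:
        cv2.imwrite(f"pics/{name}.png",f["color"][:,:,::-1]);np.savez(name+".npz",color=f["color"],K=f["mtx"],T=T)
    return f["color"],f["mtx"],T
def down(yaw,tilt=0):
    "tool z down, tool x axis at world angle yaw; tilt about the horizontal axis left of it"
    return (R.from_euler('z',yaw)*R.from_euler('y',tilt)*R.from_matrix(np.diag([1,-1,-1.]))).as_quat()
E
python3 - <<'E'
from h import *
f=np.load("side0.npz");K=f["mtx"];T=np.linalg.inv(f["world_to_cam"])
print("cam",T[:3,3])
for n,uv,z in [("insert",[[292,287],[317,267],[358,290],[330,303],[352,285]],.018),("glassbase",[[249,278]],0),("cup",[[365,352]],0),("timer",[[351,188]],.058),("slicer top corners",[[317,203],[335,190],[396,210],[385,226]],.078)]:
    print(n,np.round(ray_plane(K,T,uv,z)[:,:2],3).tolist())
q=down(0); print(r.read_state()["tool_rot"],q)
for x,y,z,yaw in [(.45,-.2,.4,0),(.42,-.35,.4,0),(.45,-.2,.4,-.4),(.5,-.1,.3,np.pi),(.4,-.45,.4,-.5)]:
    print(x,y,z,yaw,r.inverse_kinematics([x,y,z],down(yaw)))
E
```

```text
cam [0.38399601 0.90175629 0.74814424]
insert [[0.58, 0.001], [0.534, -0.091], [0.422, -0.017], [0.481, 0.043], [0.438, -0.033]]
glassbase [[0.699, -0.037]]
cup [[0.389, 0.165]]
timer [[0.489, -0.477]]
slicer top corners [[0.573, -0.321], [0.532, -0.413], [0.345, -0.323], [0.372, -0.228]]
[-1.77887425e-01  9.84050489e-01  8.12182467e-04 -2.00137226e-04] [1. 0. 0. 0.]
0.45 -0.2 0.4 0 [-0.08773636  0.07938462  0.01765515  0.         -1.50906686  1.65853268]
0.42 -0.35 0.4 0 [-0.39811784  0.18057464  0.13642779  0.         -1.52664947  1.96891417]
0.45 -0.2 0.4 -0.4 [-0.08773636  0.07938462  0.01765515  0.         -1.50906686  1.25853268]
0.5 -0.1 0.3 3.141592653589793 [ 0.12136899  0.1429111  -0.15062013  0.         -1.2772651  -1.69216531]
0.4 -0.45 0.4 -0.5 [-0.57552136  0.28479764  0.27283672  0.         -1.55883541  1.64631769]
```

Run:
```python
from h import *
for n,p in [("w_slicer",[.40,-.30,.33]),("w_insert",[.44,.01,.31])]:
    r.reach(p,down(np.pi-.4)); r.hold(.3)
    c,K,T=wrist(n); s=r.read_state(); print(n,s["t"],s["tool_pos"],s["qpos"].round(2),K.round(1).tolist(),T[:3,3])
a=[cv2.imread(f"pics/{n}.png") for n in("w_slicer","w_insert")]
```

```text
w_slicer 1.825 [ 0.39983046 -0.30038647  0.32977847] [-0.32  0.11 -0.11  0.   -1.35 -1.65] [[432.1, 0.0, 319.9], [0.0, 432.1, 242.0], [0.0, 0.0, 1.0]] [ 0.33956462 -0.27394191  0.47247112]
w_insert 3.3667 [0.44006761 0.00942749 0.30997327] [ 0.39  0.01 -0.27  0.   -1.29 -2.37] [[432.1, 0.0, 319.9], [0.0, 432.1, 242.0], [0.0, 0.0, 1.0]] [0.3798043  0.03592842 0.45272229]
```

View pics/w_slicer.png

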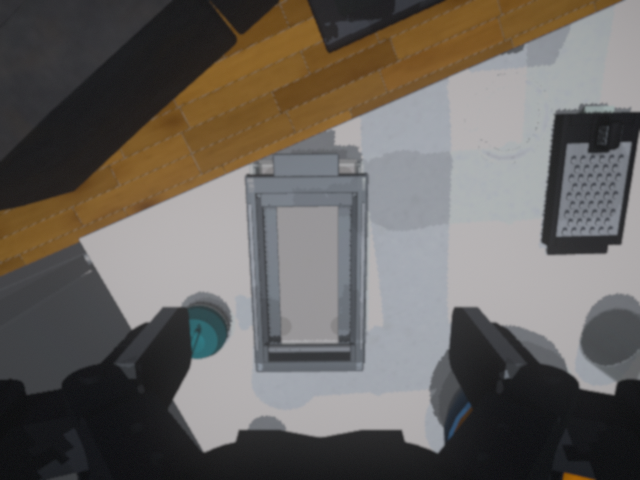

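View pics/w_insert.png

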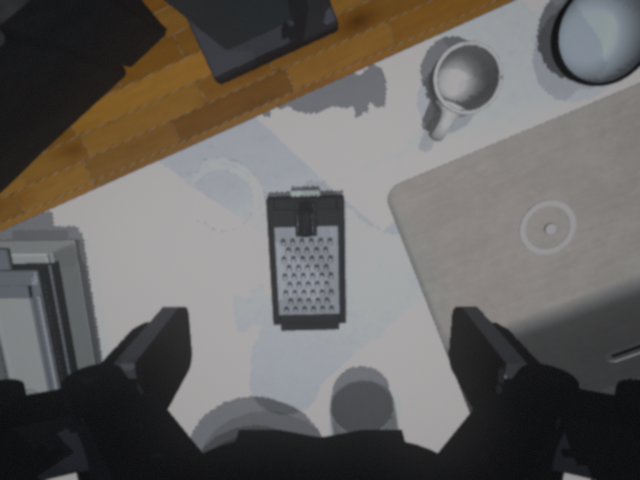

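Wrist views: the slicer frame spans (247,175)–(368,372) with the catch end up and the rail near row 345. The insert spans (267,192)–(346,328), with the tab at (306,218), the lip at the bottom and the glass at (362,405). I'll zoom in on both to read the edges.

Run:
```python
import cv2,numpy as np
a=cv2.imread("pics/w_slicer.png")[140:390,230:385]; b=cv2.imread("pics/w_insert.png")[180:340,255:360]
f=lambda i,s:cv2.resize(i,None,fx=s,fy=s,interpolation=cv2.INTER_CUBIC)
A=f(a,2.4);B=f(b,3.7)
c=np.zeros((600,A.shape[1]+B.shape[1]+10,3),np.uint8);c[:A.shape[0],:A.shape[1]]=A;c[:B.shape[0],-B.shape[1]:]=B
for k in range(0,600,48): cv2.putText(c,str(140+k//2*0+int(k/2.4)),(0,k+5),0,.35,(0,0,255))
print(c.shape);cv2.imwrite("pics/zoom.png",c)
```

```text
(600, 770, 3)
```

View pics/zoom.png

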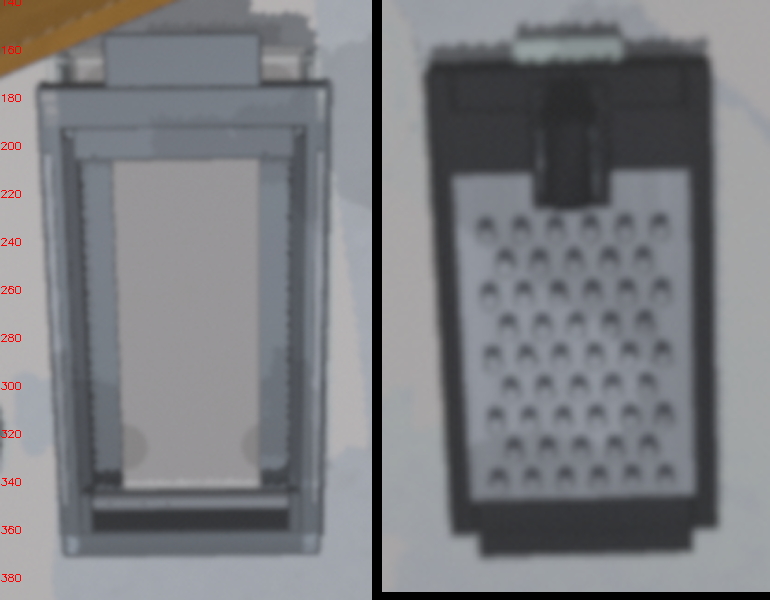

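Run:
```python
from h import *
def P(npz,c,z,off,s,o):
    f=np.load(npz+".npz"); uv=np.array(off)+(np.array(c,float)-o)/s
    return ray_plane(f["K"],f["T"],uv,z)[:,:2]*1000
B=lambda c,z:P("w_insert",c,z,[255,180],3.7,[382,0])
A=lambda c,z:P("w_slicer",c,z,[230,140],2.4,[0,0])
def rep(n,q): # NL,NR,FR,FL
    nm=(q[0]+q[1])/2;fm=(q[2]+q[3])/2;d=fm-nm
    print(n,"len",np.linalg.norm(d).round(1),"wid",np.linalg.norm(q[0]-q[1]).round(1),np.linalg.norm(q[2]-q[3]).round(1),"yaw",[np.arctan2(*(v)[::-1]).round(4) for v in(d,q[3]-q[0],q[2]-q[1])],"widthyaw",[(np.arctan2(*(v)[::-1])).round(4) for v in (q[0]-q[1],q[3]-q[2])],"near",nm.round(1),"far",fm.round(1),"ctr",((nm+fm)/2).round(1))
rep("insert",B([[430,70],[711,62],[717,527],[453,534]],.018))
rep("sheet",B([[453,176],[690,170],[694,495],[472,500]],.018))
print("tabtop",B([[540,80],[602,80],[606,205],[537,205]],.042).round(1).tolist())
rep("frame",A([[38,87],[330,83],[318,552],[63,555]],.078))
rep("well catch/rail axis",A([[76,158],[300,158],[290,499],[92,501]],.0735))
rep("cheeks",A([[66,128],[303,126],[288,530],[92,531]],.078))
rep("ledges",A([[84,165],[294,165],[286,480],[96,480]],.060))
rep("box",A([[62,87],[306,87],[318,555],[63,557]],.070))
```

```text
insert len 139.0 wid 77.1 78.4 yaw [np.float64(-0.3784), np.float64(-0.3831), np.float64(-0.3737)] widthyaw [np.float64(-1.9429), np.float64(-1.9422)] near [439.4  -5.3] far [568.5 -56.6] ctr [503.9 -31. ]
sheet len 98.2 wid 66.2 65.5 yaw [np.float64(-0.3746), np.float64(-0.3714), np.float64(-0.3779)] widthyaw [np.float64(-1.9455), np.float64(-1.9468)] near [467.1 -17. ] far [558.5 -53. ] ctr [512.8 -35. ]
tabtop [[436.4, -11.7], [442.7, 3.1], [473.8, -9.1], [466.7, -25.9]]
frame len 199.5 wid 110.5 109.2 yaw [np.float64(-0.3944), np.float64(-0.3912), np.float64(-0.3975)] widthyaw [np.float64(-1.9575), np.float64(-1.9572)] near [ 374.8 -302.5] far [ 559.  -379.1] ctr [ 466.9 -340.8]
well catch/rail axis len 147.8 wid 87.3 84.5 yaw [np.float64(-0.3988), np.float64(-0.3894), np.float64(-0.4082)] widthyaw [np.float64(-1.971), np.float64(-1.9593)] near [ 401.8 -312.5] far [ 538.  -369.9] ctr [ 469.9 -341.2]
cheeks len 172.5 wid 90.6 83.4 yaw [np.float64(-0.3946), np.float64(-0.3737), np.float64(-0.4155)] widthyaw [np.float64(-1.9626), np.float64(-1.9648)] near [ 389.6 -308.6] far [ 548.8 -374.9] ctr [ 469.2 -341.8]
ledges len 140.2 wid 84.7 83.4 yaw [np.float64(-0.4008), np.float64(-0.3959), np.float64(-0.4058)] widthyaw [np.float64(-1.971), np.float64(-1.9706)] near [ 406.7 -314.6] far [ 535.8 -369.3] ctr [ 471.3 -342. ]
box len 204.0 wid 94.2 111.5 yaw [np.float64(-0.3945), np.float64(-0.4368), np.float64(-0.3521)] widthyaw [np.float64(-1.9711), np.float64(-1.9616)] near [ 376.3 -303.3] far [ 564.6 -381.7] ctr [ 470.4 -342.5]
```

The insert is at yaw ≈ -0.376 with its centre near (504,-31) mm. The slicer is at yaw ≈ -0.396 with the rail axis near (538,-370) and the catch edge near (402,-312.5); the two are 147.8 mm apart, against 147 expected. I'll grasp the tab and lift.

```bash
cat >> h.py <<'E'
FLIP=R.from_matrix(np.diag([-1,1,-1.]))
def ins_rot(yaw,tilt=0): return R.from_euler('z',yaw)*R.from_euler('y',tilt)
def tcp_for(ref_world,ref_ins,yaw,tilt,tcp_ins):
    "TCP pose that puts insert-frame point ref_ins at ref_world"
    A=ins_rot(yaw,tilt)
    return np.array(ref_world)+A.apply(np.array(tcp_ins)-ref_ins),(A*FLIP).as_quat()
def W(): return r.read_state()["wrist_force"].round(2)
E
python3 - <<'E'
from h import *
yaw=-.376; p=np.array([.459,-.0134,.12]); q=(ins_rot(yaw)*FLIP).as_quat()
r.reach(p,q); p[2]=.020
print(r.line_to(p,feed=.08,force_limit=6)); print(r.read_state()["tool_pos"],W())
r.grasp(40); s=r.read_state(); print(s["finger_gap"],s["grasp_force"],W(),s["tool_pos"],s["t"])
p[2]=.17; print(r.line_to(p,feed=.12)); r.hold(.3); s=r.read_state(); print(s["finger_gap"],s["grasp_force"],W(),s["wrist_torque"],s["t"])
wrist("w_grip")
E
```

```text
False
[ 0.45938891 -0.01329242  0.02041717] [0.98 0.38 0.29]
0.15737929364901848 39.68432307243347 [-0.39  0.22  2.89] [ 0.45917998 -0.01334753  0.02019496] 6.2083
False
0.15519922345459897 39.24255073070526 [ 0.29  0.56 -0.24] [0.02851388 0.05647127 0.00633984] 7.9083
```

View pics/w_grip.png

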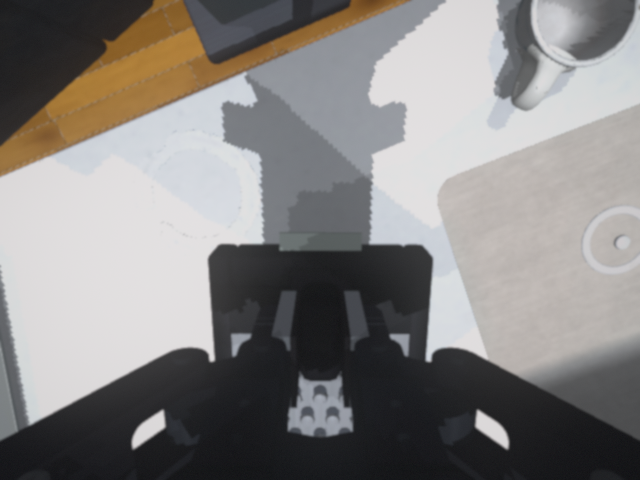

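The tab is between the fingers. The rear end wall shows at rows 245–257, columns 210–432, centred on u≈321, with the foot at (320,241). I'll compare that with the predicted pixels to get the in-hand offset and any camera bias.

Run:
```python
from h import *
f=np.load("w_grip.npz");K=f["K"]
s=r.read_state();C=np.linalg.inv(np.linalg.inv(tool_T(s))@f["T"])
def px(p): # insert coords mm, TCP at (-48,0,20)
    t=np.array([-(p[0]+48),p[1],-(p[2]-20)])/1000
    c=C[:3,:3]@t+C[:3,3]; return (K[0,2]+K[0,0]*c[0]/-c[2],K[1,2]-K[1,1]*c[1]/-c[2])
for n,p in {"topL":(-70,-40,18),"topR":(-70,40,18),"botL":(-70,-40,0),"botR":(-70,40,0),"footL":(-76.5,-15,10.5),"footR":(-76.5,15,10.5),"sheet near":(-38.,0,18),"tab far top":(-34,0,42),"tab near top":(-62,0,42)}.items(): print(n,np.round(px(p),1))
im=f["color"].astype(int).sum(2)
print("col scan u=230",im[225:275:1,230].tolist()); print("row scan v=275 L",im[275,200:225].tolist(),"R",im[275,420:445].tolist())
print("row 252 L",im[252,200:225].tolist(),"R",im[252,420:445].tolist())
g=f["color"].astype(int); print("foot col320",g[222:262,300].sum(1).tolist()); print("foot row 241",g[241,270:290].sum(1).tolist(),g[241,350:372].sum(1).tolist())
```

```text
topL [203.4 255.3]
topR [432.2 255.5]
botL [215.5 241.9]
botR [420.7 242.1]
footL [276.5 232.2]
footR [359.3 232.3]
sheet near [317.8 338.4]
tab far top [317.4 385.8]
tab near top [317.3 304. ]
col scan u=230 [648, 641, 651, 665, 672, 672, 673, 674, 673, 674, 672, 674, 674, 673, 673, 673, 671, 647, 541, 376, 237, 190, 184, 182, 181, 185, 180, 178, 178, 180, 178, 176, 175, 175, 179, 175, 174, 174, 174, 175, 175, 171, 174, 170, 167, 169, 169, 172, 165, 167]
row scan v=275 L [673, 674, 673, 674, 674, 673, 670, 646, 535, 375, 246, 199, 190, 189, 190, 187, 188, 186, 184, 182, 185, 185, 183, 181, 177] R [150, 152, 159, 157, 157, 156, 159, 161, 159, 163, 202, 339, 502, 594, 624, 630, 634, 630, 628, 627, 629, 629, 633, 632, 636]
row 252 L [675, 676, 675, 674, 674, 674, 674, 674, 674, 660, 617, 516, 387, 275, 214, 196, 193, 190, 192, 191, 190, 188, 187, 186, 185] R [167, 168, 169, 168, 171, 173, 197, 275, 399, 517, 589, 616, 625, 626, 628, 628, 630, 628, 627, 629, 626, 626, 629, 626, 627]
foot col320 [312, 314, 311, 312, 311, 313, 308, 308, 306, 300, 297, 312, 329, 335, 335, 334, 340, 334, 334, 334, 334, 331, 332, 323, 305, 292, 288, 275, 226, 158, 118, 108, 109, 109, 108, 112, 112, 111, 112, 105]
foot row 241 [371, 371, 367, 368, 366, 368, 370, 368, 364, 354, 344, 341, 341, 341, 338, 337, 340, 338, 336, 335] [282, 282, 281, 282, 282, 283, 284, 284, 283, 283, 287, 295, 303, 307, 311, 310, 313, 325, 388, 493, 570, 606]
```

```bash
cat >> h.py <<'E'
YAW=-.396
U=np.array([np.cos(YAW),np.sin(YAW),0]);N=np.array([-np.sin(YAW),np.cos(YAW),0])
TCP_INS=np.array([-.048,0,.020]); EDGE=np.array([.07,0,0])
def edge_pose(s,n,z,tilt): return tcp_for(U*s+N*n+[0,0,z],EDGE,YAW,tilt,TCP_INS)
E
python3 - <<'E'
from h import *
for z,tilt in ((.17,0),(.12,.2)):
    p,q=edge_pose(.613,-.1352,z,tilt); print(p,r.line_to(p,q,feed=.2))
r.hold(.3); wrist("w_hover"); s=r.read_state(); print(s["t"],W(),s["tool_pos"],s["qpos"].round(2))
a=cv2.imread("pics/w_hover.png");
E
```

```text
[ 0.40454176 -0.31567389  0.19      ] False
[ 0.41037777 -0.31811384  0.16304431] False
10.35 [-0.73  0.46 -0.16] [ 0.41017773 -0.31799922  0.16402635] [-0.35  0.36 -0.22 -0.01 -1.19 -1.61]
```

View pics/w_hover.png

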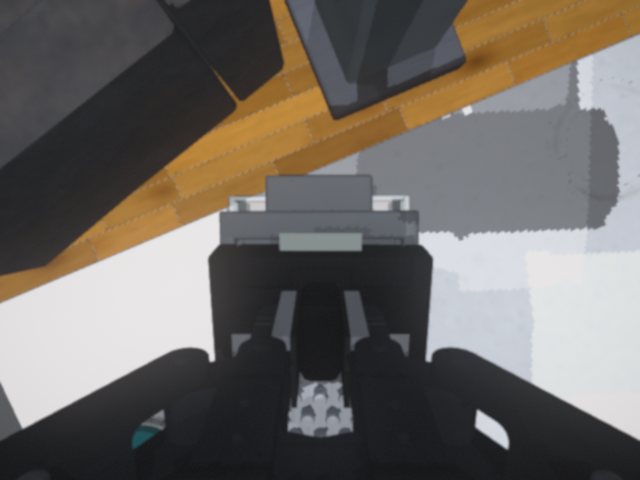

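Run:
```python
from h import *
f=np.load("w_hover.npz");K=f["K"];T=f["T"]
im=f["color"].astype(int).sum(2)
def edges(v,a,b):
    g=np.abs(np.diff(cv2.GaussianBlur(im[v].astype(np.float32)[None],(5,1),0)[0])); return [(i,int(g[i])) for i in range(a,b) if g[i]>25 and g[i]==g[max(i-3,0):i+4].max()]
for v in (186,216,224,232): print(v,edges(v,205,285),edges(v,355,440))
for uv,z in (([318.5,212],.078),([319,186],.078),([318.5,243],.078)):
    P=ray_plane(K,T,uv,z)[0]; d=np.linalg.norm(P-T[:3,3]); print("n",(P@N*1000).round(2),"s",(P@U*1000).round(1),"range",d.round(3),"bias trans .95mm / rot",(2.5*d/.432).round(2))
```

```text
186 [] []
216 [(205, 50), (218, 98)] [(418, 38)]
224 [(219, 104)] [(418, 29)]
232 [(219, 105)] [(418, 59), (424, 34), (428, 29), (438, 39)]
n -135.26 s 463.6 range 0.239 bias trans .95mm / rot 1.38
n -134.99 s 449.4 range 0.239 bias trans .95mm / rot 1.39
n -135.26 s 480.8 range 0.24 bias trans .95mm / rot 1.39
```

Comparing in one picture, with the in-hand bias removed, puts the slicer's centreline at n ≈ -136.3 mm, and I'll correct to that. Next I'll lower until the edge touches the ledges.

Run:
```python
from h import *
n=-.1362
p,q=edge_pose(.612,n,.085,.2); print(r.line_to(p,q,feed=.06,force_limit=8),W())
p,q=edge_pose(.612,n,.055,.2); hit=r.line_to(p,q,feed=.02,force_limit=3)
s=r.read_state(); A=R.from_quat(s["tool_rot"])*FLIP.inv(); e=s["tool_pos"]+A.apply(EDGE-TCP_INS)
print(hit,"edge s,n,z",(e@U).round(4),(e@N).round(4),e[2].round(4),W(),s["wrist_torque"].round(2),s["t"])
wrist("w_low")
```

```text
False [-1.12  0.48 -0.48]
True edge s,n,z 0.6114 -0.1362 0.0589 [-1.32  0.52  3.3 ] [-0.15 -0.39 -0.04] 12.2417
```

Contact came at z = 58.9 mm against 60 expected, so the edge is on the ledges. Now I'll slide towards the rail.

```bash
cat >> h.py <<'E'
def edge_now():
    s=r.read_state(); A=R.from_quat(s["tool_rot"])*FLIP.inv(); e=s["tool_pos"]+A.apply(EDGE-TCP_INS); f=s["wrist_force"]
    return dict(s=round(e@U,4),n=round(e@N,4),z=round(e[2],4),fu=round(f@U,2),fn=round(f@N,2),fz=round(f[2],2),t=round(s["t"],2),gap=round(s["finger_gap"],4))
E
python3 - <<'E'
from h import *
n=-.1362
p,q=edge_pose(.6114,n,.0595,.2); r.line_to(p,q,feed=.02); print(edge_now())
p,q=edge_pose(.646,n,.0595,.2); print(r.line_to(p,q,feed=.02,force_limit=4),edge_now())
r.hold(.2);print(edge_now())
E
```

```text
{'s': np.float64(0.6115), 'n': np.float64(-0.1362), 'z': np.float64(0.0594), 'fu': np.float64(-0.23), 'fn': np.float64(-0.65), 'fz': np.float64(-0.25), 't': 12.54, 'gap': 0.1585}
True {'s': np.float64(0.6308), 'n': np.float64(-0.1363), 'z': np.float64(0.059), 'fu': np.float64(-1.38), 'fn': np.float64(0.91), 'fz': np.float64(3.04), 't': 13.57, 'gap': 0.1562}
{'s': np.float64(0.6308), 'n': np.float64(-0.1363), 'z': np.float64(0.059), 'fu': np.float64(1.92), 'fn': np.float64(-0.17), 'fz': np.float64(1.43), 't': 13.78, 'gap': 0.1542}
```

Run:
```python
from h import *
n=-.1362
p,q=edge_pose(.6306,n,.0603,.2); r.line_to(p,q,feed=.02); r.hold(.1); print(edge_now())
p,q=edge_pose(.645,n,.0603,.2); print(r.line_to(p,q,feed=.015,force_limit=5),edge_now())
r.hold(.1);print(edge_now())
```

```text
{'s': np.float64(0.6299), 'n': np.float64(-0.1361), 'z': np.float64(0.0597), 'fu': np.float64(-0.32), 'fn': np.float64(0.84), 'fz': np.float64(-0.71), 't': 14.12, 'gap': 0.1552}
True {'s': np.float64(0.6308), 'n': np.float64(-0.1363), 'z': np.float64(0.0591), 'fu': np.float64(-0.45), 'fn': np.float64(-0.17), 'fz': np.float64(2.07), 't': 14.53, 'gap': 0.1565}
{'s': np.float64(0.6307), 'n': np.float64(-0.1363), 'z': np.float64(0.059), 'fu': np.float64(0.13), 'fn': np.float64(0.14), 'fz': np.float64(2.45), 't': 14.63, 'gap': 0.1543}
```

It stopped at the same s twice. That puts the rail axis at about 0.6374, matching the picture (0.638), so the shoulder is on the rail with the lip under it. I'll rock down to just above the catch and look.

Run:
```python
from h import *
n=-.1362; Xr=.6371
for t in (.16,.125,.10):
    X=Xr-(.004+.0125*np.sin(t))/np.cos(t)
    p,q=edge_pose(X,n,.0597,t); print(t,r.line_to(p,q,feed=.015,force_limit=8),edge_now())
r.hold(.1); print(edge_now()); wrist("w_rock")
f=vision.grab_frame("side"); cv2.imwrite("pics/side1.png",cv2.resize(f["color"][170:260,290:420,::-1],None,fx=3,fy=3))
a=cv2.imread("pics/w_rock.png");b=cv2.imread("pics/side1.png")
a=a[150:450,180:460]; c=np.zeros((300,280+390,3),np.uint8);c[:,:280]=a;c[:270,280:]=b;cv2.imwrite("pics/rock.png",c)
```

```text
0.16 False {'s': np.float64(0.6304), 'n': np.float64(-0.1362), 'z': np.float64(0.0595), 'fu': np.float64(-1.28), 'fn': np.float64(-0.14), 'fz': np.float64(0.15), 't': 15.06, 'gap': 0.1553}
0.125 False {'s': np.float64(0.6315), 'n': np.float64(-0.1362), 'z': np.float64(0.0596), 'fu': np.float64(0.08), 'fn': np.float64(-1.03), 'fz': np.float64(-0.37), 't': 15.48, 'gap': 0.1545}
0.1 False {'s': np.float64(0.6317), 'n': np.float64(-0.1362), 'z': np.float64(0.0597), 'fu': np.float64(-0.11), 'fn': np.float64(0.29), 'fz': np.float64(-0.2), 't': 15.82, 'gap': 0.1492}
{'s': np.float64(0.6317), 'n': np.float64(-0.1362), 'z': np.float64(0.0596), 'fu': np.float64(-1.57), 'fn': np.float64(0.84), 'fz': np.float64(0.67), 't': 15.93, 'gap': 0.1533}
```

View pics/rock.png

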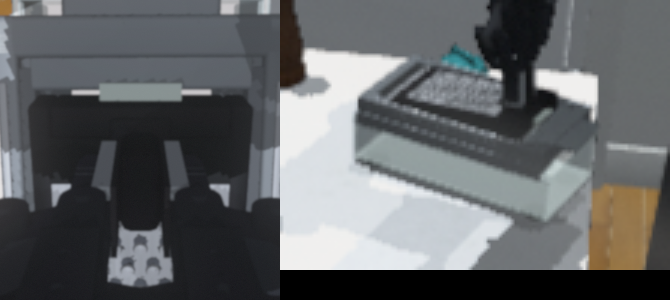

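The insert sits centred in the well, with the foot (140,92 in the crop) just over the catch-bar edge and the lip under the rail. I'll let go, then press the tab top with shut fingers.

Run:
```python
from h import *
r.gripper_open(); print(edge_now())
p0=r.read_state()["tool_pos"]; zax=R.from_quat(r.read_state()["tool_rot"]).as_matrix()[:,2]
print(r.line_to(p0-zax*.06,feed=.12,force_limit=8)); r.grasp(20)
q=(ins_rot(YAW,0)*FLIP).as_quat()
p=U*.5154+N*-.1362+[0,0,.125]; r.line_to(p,q,feed=.1); r.hold(.2); print(W(),r.read_state()["tool_pos"])
z=.125
hit=r.line_to(p-[0,0,.125-.107],feed=.02,force_limit=4); s=r.read_state(); print(hit,s["tool_pos"][2].round(4),W())
for z in np.arange(s["tool_pos"][2]-.001,.0985,-.001):
    p[2]=z; h=r.line_to(p,feed=.01,force_limit=20); s=r.read_state(); print(round(z,4),h,s["tool_pos"][2].round(4),W(),s["t"].__round__(2))
    if h or s["wrist_force"][2]>18: break
```

```text
{'s': np.float64(0.6318), 'n': np.float64(-0.1362), 'z': np.float64(0.0597), 'fu': np.float64(-0.11), 'fn': np.float64(-0.07), 'fz': np.float64(0.63), 't': 16.72, 'gap': 0.9941}
False
[-0.1  -0.48  1.11] [ 0.42414201 -0.32494218  0.12572058]
True 0.1104 [0.56 0.55 2.  ]
0.1094 False 0.1099 [-2.63  0.16  5.29] 19.71
0.1084 False 0.1091 [-2.24  1.    7.21] 19.96
0.1074 False 0.1082 [-3.69  0.94  8.86] 20.21
0.1064 False 0.1063 [-0.36 -0.04  3.34] 20.46
0.1054 False 0.1049 [-0.    0.71 -0.72] 20.71
0.1044 False 0.1041 [ 0.3  -0.14  0.37] 20.96
0.1034 False 0.1033 [-0.33 -1.13  1.19] 21.21
0.1024 False 0.1023 [ 0.62 -0.19  0.36] 21.46
0.1014 False 0.1021 [-1.53  1.17  5.3 ] 21.71
0.1004 False 0.1021 [-3.33  2.24 11.38] 21.96
0.0994 False 0.102 [-4.37  5.15 16.85] 22.21
```

The force rose to 9 N, then dropped as the foot snapped in, and the tab bottomed out at z = 102 mm (60+42, so flat). I'll retreat and check.

Run:
```python
from h import *
q=(ins_rot(YAW,0)*FLIP).as_quat()
s=r.read_state(); p=s["tool_pos"].copy(); p[2]=.2; r.line_to(p,feed=.15)
r.reach([.40,-.30,.33],down(np.pi-.4)); r.hold(.3); wrist("w_end"); print(r.read_state()["t"],W())
f=vision.grab_frame("side")["color"][:,:,::-1]
a=cv2.resize(cv2.imread("pics/w_end.png")[140:390,180:400],None,fx=2,fy=2);b=cv2.resize(f[170:380,220:420],None,fx=1.75,fy=1.75)
c=np.zeros((500,440+350,3),np.uint8);c[:,:440]=a;c[:b.shape[0],440:]=b;cv2.imwrite("pics/end.png",c)
```

```text
23.975 [-0.73  0.43 -0.46]
```

View pics/end.png

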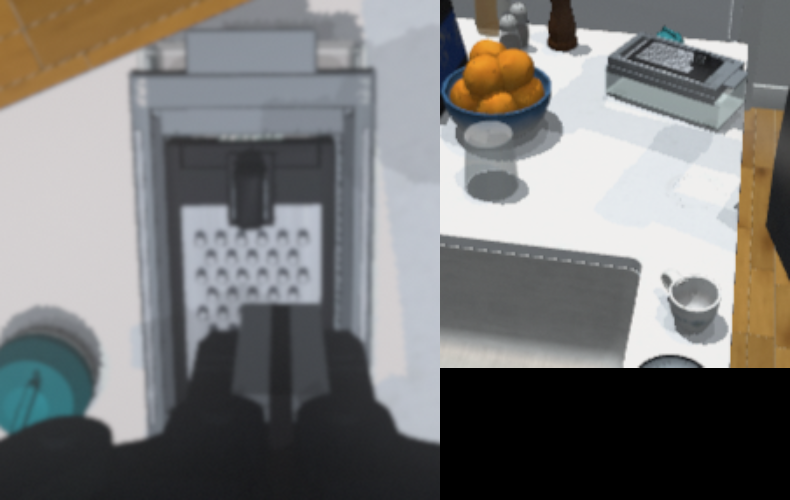

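The insert lies flat in the frame, the foot is under the catch bar (only a sliver shows at (252,136)), and the glass, cup and timer look undisturbed. Handing in.

```bash
python3 -c "
from workcell import r
print(r.job_done())"
```

```text
the job is handed in; nothing more can be done
None
```

The grater insert lies flat in the slicer frame, with its lip under the rail and its foot clicked under the catch bar (9 N to click, at most about 17 N on the slicer); the gripper is clear and the job was handed in at about 24 s.

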